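Let a tipped carafe back on its ratchet stand

TASK

The carafe has been left tipped over in its pouring stand, held by the ratchet. Lift the pawl clear of the toothed wheel by gently pressing the screw head on its tail, let the carafe swing back under its own weight until it stands upright, and drop the pawl in just there so that the ratchet holds it: not a notch short, and not leaning backwards past upright. Do not touch the carafe or knock anything over.

Things in the scene. Friction and masses are not known exactly. Their poses are not given: they have to be found in the camera images.
- stand: Fixed pouring stand: light wooden base board 230 (x) x 270 (y) x 12 mm, two grey bearing cheeks. Origin on the table under the axle's middle, z up, x along the axle (118 mm up). The toothed wheel is at the end toward the robot (x = -98 mm), the carafe on the -y side. The stand's place and yaw vary.
- drum (a joint): Angle of drum, cradle and carafe (rad): 0 upright, positive tipped (top toward the stand's +y), stop at -0.21 (leaning back). A notch every 0.262 rad (24 teeth), one at 0. Pawl clear: the weight turns it back, damped, at 0.06 to 0.3 rad/s, past 0 too. Pawl down: it only creeps back to the next notch and is held. It starts in the notch at 0.785.
- carafe: Glass carafe with black lid and handle, 165 x 122 x 128 mm, fixed in the cradle by two wire bands. Origin at the centre of its underside; its own z axis is vertical when it is upright.
- pawl: Dark steel pawl, a level two-armed lever 10 mm thick, nose arm over the wheel, tail arm toward the stand's +y. Origin on its pivot (x -98, y 58, z 169.5 mm in the stand's frame). Pressing the tail down lifts the nose; let go, a spring drops it. Pressing it with more than 20 N bends it: a failure.
- pawl_tail (a point): Centre of the top of the pawl's round tail end (22 mm across), 62 mm from the pivot, 172.5 mm above the table when seated. On it stands a steel thumb screw with a flat round head, 28 mm across: press that from above with shut fingers. The head's top is 7 to 19 mm above this point, differently each time (not measured, fixed while pressed): find it by feel.
- pawl_nose (a point): Lower tip of the pawl's nose: 166 mm above the table when fully seated, over 172.5 mm when clear of the teeth. Clear when the tail is pressed 6.5 mm down: 3 to 5 N on the screw, up to 4 N more while a tooth bears on the nose. From 8.4 mm a rubber buffer adds about 8 N per mm, so 11 to 13 N always means clear.
- glass_low3: Bystander: drinking glass, 75 mm across, 89 mm high; origin at the centre of its underside.
- mill_1: Bystander: small pepper mill, 44 mm across, 90 mm high; origin at the centre of its underside.
- tea_tin: Bystander: tin box 64 x 90 x 62 mm; origin at the centre of its underside.
- jar_1: Bystander: glass jar with a screw lid, 59 mm across, 105 mm high; origin at the centre of its underside.

How it is judged (in metres and radians):
On the way:
1. the fingers hold the pawl clear of the wheel while the carafe is still tipped (z of pawl_nose in the frame of stand above 0.1722 m and contact force between the fingers and pawl above 1 N and value of joint drum above 0.1 rad), for 0.1 s.
At the end, for the whole second after the job is handed in: The carafe stands upright (drum within 0.05 rad of 0) and at rest, held there by the pawl, whose nose is fully down between the teeth (tip less than 168.5 mm above the table), and the robot has let go (value of joint drum between -0.05 and 0.05 rad and velocity of joint drum between -0.03 and 0.03 rad/s and z of pawl_nose in the frame of stand below 0.1685 m); the robot touches nothing.
It fails at once if the pawl is pressed with more than 20 N (contact force between any of the fingers, the arm and pawl above 20 N).
It fails at once if the robot touches the carafe (contact force between any of the fingers, the arm and carafe above 1 N).
It fails at once if a bystander is moved by more than 30 mm (distance of any of glass_low3, mill_1, tea_tin, jar_1 from where it was at the start of the episode above 0.03 m).
It also fails if it takes over 45 s, if anything falls off the work surface, if the arm or the gripper's body presses on something with over 40 N, if the wrist force passes 120 N, or if a joint passes its speed limit or range.

ROBOT

A 6-joint arm with a two-finger parallel gripper is mounted at the origin on a cart in front of the work surface, level with it; the furniture and walls round the work are solid. World frame = base frame: x ahead of the robot, y to its left, z up, the work surface at z = 0. Lengths are in m, angles in degrees, forces in N, time in s.
With the tool pointing down it reaches from about 0.375 to 0.9 m from the base axis. Payload 3.1 kg.
Tool frame: the origin (TCP) lies on the centre line of the jaws, within the pads' length; the fingertips stand 25 mm ahead of it and the grasp point (between the pads) lies 6 mm ahead of it; y points along the fingers, x is the direction in which the jaws open and shut, and the axes are right-handed (so a half turn about y gives the same grasp; the last joint's range is limited). The gripper opens to 87 mm and grips with 3 to 60 N. Pads are 19 mm wide; open, the fingers measure 117 mm over their backs; the gripper's body (75 mm by 190 mm) begins 51 mm behind the grasp point.
Start: joints at [54.116, 30.224, 82.088, -0, 67.689, -10.227], TCP at [0.271, 0.563, 0.248] pointing down, gripper open.
Joint ranges: [-176.69, 176.69], [-43.24, 126.21], [12.49, 139.97], [-82, 262], [0, 151.66], [-163.58, 163.58]. Speed limits (degrees/s): [159.86, 159.86, 180, 180, 180, 180].

INTERFACE

Orientations are given as a 3x3 rotation matrix whose columns are the frame's x, y, z axes.
In Python, from rig import * gives the robot as it stands.
- The arm moves only by the tool play_rows, never from a script. Its argument "commands" is a list of rows, each a list of 2 entries, a list of its own where there are three numbers: the shift along the world's x, y, z in m, then the turn, a rotation vector about the world's x, y, z in rad. A call has 1 to 10 rows; each row is the pose to reach, as a shift and turn from the pose commanded when the call began; what a row does not reach only later rows make up. A row lasts 1/8 s, in which the tool goes at most 62.5 mm and 10.7 degrees, less where a joint would pass 70% of its speed; a pose out of reach is approached as far as the arm can. A call with a gripper value outside its range is refused whole. "gripper" is the finger opening in m, from 0 to 0.087, set as the call begins (left out, the last holds). The fingers move at their own pace and stop on an object; the grip force is fixed at half the most. Time passes only in rows, so rows that repeat a pose let the fingers close. It gives the time, the measured TCP pose, the force and the opening at its end, in the units of the state.
- read_state(): the state, without advancing time (a new reading comes with each control period).
- capture(name): name is "scene" or "top" or "wrist"; returns a dict with "frame" (384x512x3 uint8, red, green, blue), "depth" (384x512 float32, m along the optical axis (not along the pixel's ray), 0 where there is no reading), "mtx" (3x3 intrinsics, pixels), "cam_to_world" (4x4, takes a point from camera to world coordinates); the wrist camera has in their place "hand_eye" (4x4, takes a point from camera to tool coordinates, whose origin is the TCP and whose axes are the tool frame's). Camera axes: x right, y down, z forward; pixel columns grow to the right and rows downward; lengths in m; the calibration is good to about 2 mm. A picture is of the moment at which its call begins: read the wrist's pose just before it.
- hand_in(): hands the job in, once; it reports no verdict.
The state is a dict: "time_s": time; "joint_positions": joint angles; "qvel": joint speeds; "tau": joint torques, N m; "position": TCP position; "tcp_rot": TCP orientation; "force": force on the tool from outside, world axes, zero at the start; "moment": the same for the moment, N m; "opening": opening from 0.0 (shut) to 1.0 (fully open).
Only numpy, scipy, OpenCV 4.12 (cv2) and the standard library are available. Lean on these libraries where they do the work, as an engineer would, in place of code of your own. Each camera call takes 0.05 s, during which the arm holds its last target. There are 200 camera calls.

## Working session

There is one attempt and no reset: what is moved stays moved. The work goes in short steps, Python scripts to look and compute and a tool call to move; the robot and the scene stay as the last step left them, time stands still between calls to the robot, and variables do not carry over. Pictures are saved under pics/ and viewed, about 8 in all and at most 12, crops included, and the job is handed in when it is done.

Besides the shell and the picture viewer there is one more tool, called after "Request:" as a command line: name --argument value ..., lists and objects as JSON in quotes. play_rows: Moves the arm, as the interface text tells. Its arguments: {"type":"object","properties":{"commands":{"type":"array"},"gripper":{"type":"number"}},"required":["commands"]}

```bash
mkdir -p pics; python3 - <<'E'
from rig import *
import cv2,numpy as np
s=read_state();print(s)
a=capture("scene");b=capture("top")
np.savez("c0.npz",**{k+n:v[k] for n,v in(("s",a),("t",b)) for k in("frame","depth","mtx","cam_to_world")})
cv2.imwrite("pics/a.png",cv2.cvtColor(np.vstack([a["frame"],b["frame"]])[:, :],cv2.COLOR_RGB2BGR)[:384])
cv2.imwrite("pics/b.png",cv2.resize(b["frame"][:,:,::-1],(768,576)))
print(b["cam_to_world"],a["cam_to_world"])
E
```

```text
{'time_s': 0.0, 'joint_positions': array([ 5.41162367e+01,  3.02775224e+01,  8.21548598e+01, -1.08295092e-03,
        6.76881134e+01, -1.02261086e+01]), 'qvel': array([-0.03416401, -0.00691911, -0.0259984 , -0.04295478, -0.05963017,
        0.07563604]), 'tau': array([ 1.55240377e-04, -4.40031481e+01, -1.76594567e+01,  6.33471622e-02,
        5.80430555e-02, -1.31845413e-04]), 'position': array([0.27019337, 0.56284557, 0.24659552]), 'tcp_rot': array([[ 4.32985264e-01, -1.21851582e-03, -9.01400175e-01],
       [ 9.01398616e-01, -1.71415052e-03,  4.32986832e-01],
       [-2.07273688e-03, -9.99997788e-01,  3.56166562e-04]]), 'force': array([ 0.24363945,  0.00315468, -0.42050804]), 'moment': array([-0.02957659,  0.02098608, -0.0536201 ]), 'opening': 1.0006434647319493}
[[ 0.02076252 -0.99526918  0.09491142  0.40488247]
 [-0.99971453 -0.01954468  0.01374301 -0.09180172]
 [-0.01182299 -0.09516967 -0.99539085  1.06267774]
 [ 0.          0.          0.          1.        ]] [[ 0.74458176 -0.52634345  0.4105613  -0.07132723]
 [-0.66723255 -0.56843629  0.48133243 -0.77413185]
 [-0.01996824 -0.63233121 -0.77444077  1.20038363]
 [ 0.          0.          0.          1.        ]]
```

View pics/a.png

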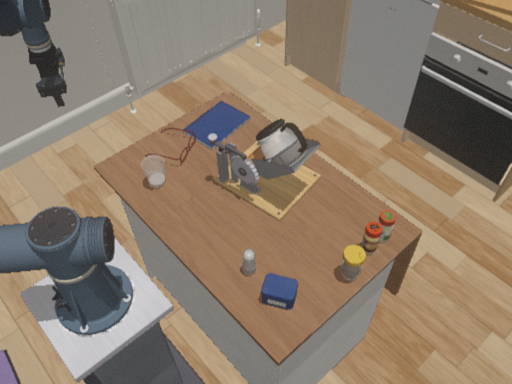

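View pics/b.png

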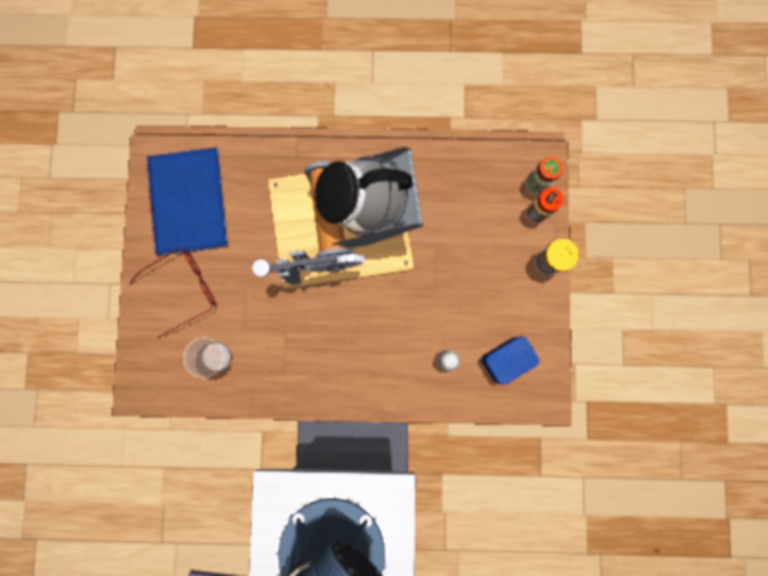

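Scene view: the stand is at about (265,170), with the wheel and pawl facing the robot. In the top view (768 wide) the screw head is at about (261,268), the pawl runs right to the wheel, and the carafe is at (365,195). Next I'll locate these in depth.

```bash
cat > h.py <<'E'
import numpy as np
def cloud(c):
    d=c["depth"];K=c["mtx"];v,u=np.mgrid[:d.shape[0],:d.shape[1]]
    P=np.stack([(u-K[0,2])/K[0,0]*d,(v-K[1,2])/K[1,1]*d,d],-1)
    T=c["cam_to_world"];W=P@T[:3,:3].T+T[:3,3];W[d==0]=np.nan;return W
E
python3 - <<'E'
from h import *
import cv2
z=np.load("c0.npz")
t={k:z[k+"t"] for k in("frame","depth","mtx","cam_to_world")}
s={k:z[k+"s"] for k in("frame","depth","mtx","cam_to_world")}
W=cloud(t);np.set_printoptions(precision=3,suppress=True,linewidth=200)
print(W[174:184,168:182,2])
m=np.zeros(W.shape[:2],bool);m[170:188,164:184]=1;m&=(W[...,2]>.165)&(W[...,2]<.21)
f=t["frame"].astype(int);br=m&(f.min(-1)>150);print("head",W[br].mean(0),np.median(W[br],0),br.sum())
# board corners
hsv=cv2.cvtColor(t["frame"],cv2.COLOR_RGB2HSV).astype(int)
b=(abs(W[...,2]-.012)<.008)&(hsv[...,0]>17)&(hsv[...,0]<30)&(hsv[...,2]>170)
b[:110]=0;b[200:]=0;b[:,:170]=0;b[:,290:]=0
r=cv2.minAreaRect(W[b][:,:2].astype(np.float32)*1000);print("board",r,b.sum())
# pawl line
p=(W[...,2]>.15)&(W[...,2]<.185);p[:160]=0;p[192:]=0;p[:,:165]=0;p[:,245:]=0
print(np.c_[W[p]][::6])
c=W[95:170,200:290];print("carafe max z",np.nanmax(c[...,2]), np.nanmin(c[c[...,2]>.15],0),np.nanmax(c[c[...,2]>.15],0))
fr=t["frame"][80:210,150:300,::-1];cv2.imwrite("pics/c.png",cv2.resize(fr,None,fx=5,fy=4.5,interpolation=cv2.INTER_CUBIC))
E
```

```text
[[-0.002  0.    -0.001  0.19   0.188  0.189  0.19   0.189 -0.     0.    -0.003  0.001 -0.    -0.001]
 [-0.001  0.     0.187  0.187  0.187  0.19   0.186  0.187  0.188  0.189 -0.001 -0.002 -0.001 -0.003]
 [-0.002  0.19   0.189  0.189  0.188  0.191  0.188  0.188  0.19   0.191  0.18  -0.     0.001  0.002]
 [ 0.001  0.188  0.188  0.184  0.19   0.189  0.186  0.187  0.188  0.189  0.187  0.172  0.173  0.171]
 [ 0.185  0.185  0.189  0.187  0.189  0.185  0.189  0.187  0.189  0.188  0.191  0.171  0.173  0.17 ]
 [ 0.19   0.19   0.19   0.187  0.188  0.189  0.188  0.19   0.19   0.189  0.187  0.173  0.173  0.172]
 [ 0.189  0.185  0.188  0.189  0.188  0.188  0.188  0.189  0.186  0.19   0.189  0.171  0.172  0.173]
 [-0.003  0.187  0.188  0.186  0.19   0.19   0.185  0.187  0.191  0.186  0.186  0.171  0.17   0.17 ]
 [-0.001  0.185  0.188  0.187  0.19   0.189  0.188  0.189  0.189  0.189  0.169 -0.004 -0.003 -0.001]
 [ 0.001 -0.002  0.188  0.188  0.187  0.185  0.188  0.187  0.186  0.174 -0.002 -0.001 -0.003  0.   ]]
head [0.529 0.117 0.188] [0.528 0.117 0.188] 95
board ((648.1883544921875, -0.14346313476
[... 768 characters left out ...]
 [ 0.54   0.055  0.183]
 [ 0.54   0.017  0.183]
 [ 0.543  0.003  0.17 ]
 [ 0.545 -0.011  0.155]
 [ 0.538  0.088  0.172]
 [ 0.538  0.072  0.173]
 [ 0.538  0.036  0.179]
 [ 0.541  0.022  0.162]
 [ 0.542  0.008  0.155]
 [ 0.535  0.101  0.171]
 [ 0.536  0.086  0.172]
 [ 0.536  0.07   0.171]
 [ 0.536  0.047  0.174]
 [ 0.54   0.023  0.154]
 [ 0.533  0.099  0.169]
 [ 0.533  0.083  0.173]
 [ 0.534  0.068  0.169]
 [ 0.534  0.052  0.173]
 [ 0.53   0.101  0.172]
 [ 0.53   0.085  0.172]
 [ 0.531  0.07   0.171]
 [ 0.531  0.054  0.174]
 [ 0.528  0.095  0.172]
 [ 0.528  0.081  0.169]
 [ 0.525  0.106  0.171]
 [ 0.528  0.083  0.154]]
carafe max z 0.28900798327983923 [ 0.555 -0.154  0.15 ] [0.739 0.052 0.289]
```

View pics/c.png

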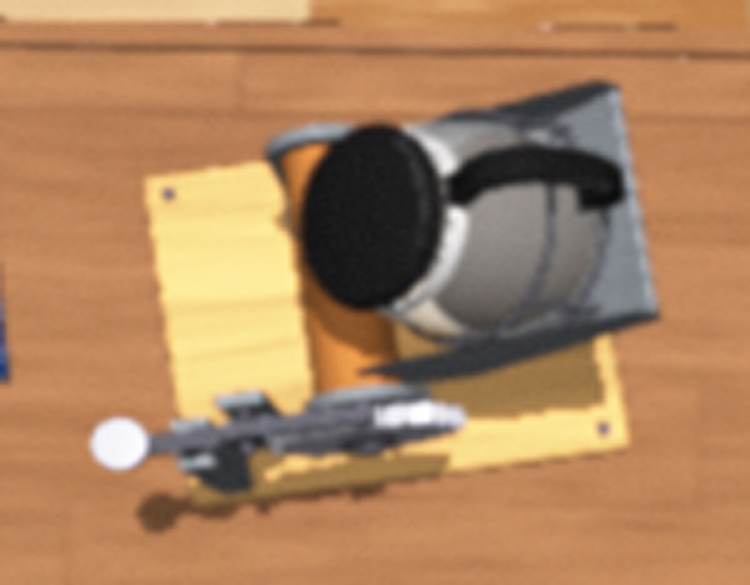

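The crop shows the round screw head at crop pixel (120,443), the pawl running right to the wheel, and the carafe and lid well beyond it in +x. Measured: head at (0.529, 0.117, 0.188), stand yaw about 7.6°, carafe top 0.289. I'll go above the screw with the fingers shut and the jaw axis along the pawl.

Request:
play_rows --commands '[[[0.03,-0.05,0.01],[0,0,0.08]],[[0.06,-0.1,0.01],[0,0,0.18]],[[0.09,-0.15,0.01],[0,0,0.28]],[[0.12,-0.2,0.01],[0,0,0.38]],[[0.15,-0.25,0.01],[0,0,0.48]],[[0.18,-0.3,0.01],[0,0,0.58]],[[0.21,-0.35,0.01],[0,0,0.58]],[[0.235,-0.4,0.01],[0,0,0.58]],[[0.258,-0.446,0.01],[0,0,0.58]],[[0.258,-0.446,0.01],[0,0,0.58]]]' --gripper 0

```text
time_s: 1.35
position: [0.5304, 0.1141, 0.2572]
tcp_rot: [[-0.127, 0.001, -0.992], [0.992, -0.001, -0.127], [-0.001, -1.0, -0.001]]
force: [-0.4, 0.7, 0.5]
opening: 0.02
```

Request:
play_rows --commands '[[[0,0,0],[0,0,0]],[[0,0,0],[0,0,0]]]'

```text
time_s: 1.6
position: [0.5276, 0.1185, 0.2573]
tcp_rot: [[-0.133, -0.001, -0.991], [0.991, 0.0, -0.133], [0.0, -1.0, 0.001]]
force: [0.7, 0.8, -0.1]
opening: 0.003
```

```bash
cat > look.py <<'E'
from rig import *
from h import *
import cv2,sys
s=read_state();c=capture("scene");w=capture("wrist")
print(s["time_s"],s["position"],s["force"],s["opening"])
f=c["frame"][95:225,180:340,::-1]
A=cv2.resize(f,(640,520),interpolation=cv2.INTER_CUBIC)
cv2.imwrite(sys.argv[1],A)
if len(sys.argv)>2: cv2.imwrite(sys.argv[2],w["frame"][:,:,::-1])
E
python3 look.py pics/d.png pics/e.png
```

```text
1.6 [0.52763652 0.11852885 0.25734443] [ 0.70417744  0.79145255 -0.06645563] 0.003245403775063483
```

View pics/d.png

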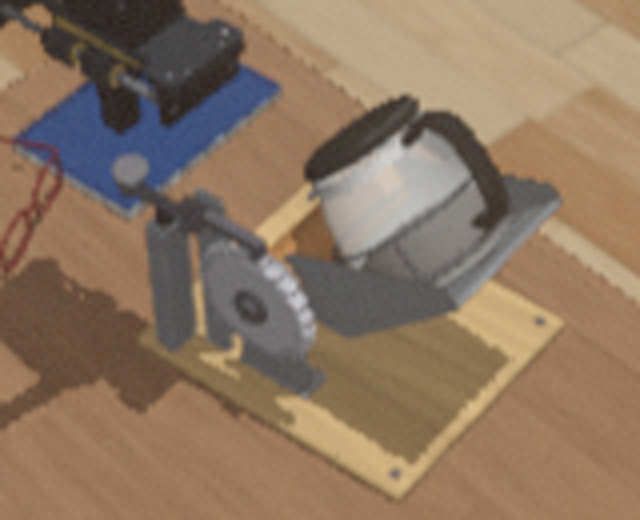

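View pics/e.png

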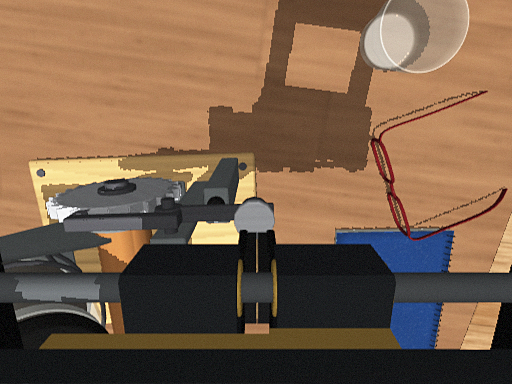

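```bash
cat > ang.py <<'E'
from rig import *
from h import *
from scipy.spatial import cKDTree
import sys
O=np.array([.642,.011,.118]);a=.133
S=np.array([[np.cos(a),np.sin(a),0],[-np.sin(a),np.cos(a),0],[0,0,1]])
def pts(W):
    p=(W.reshape(-1,3)-O)@S.T;p=p[np.isfinite(p).all(1)]
    r=np.hypot(p[:,1],p[:,2])
    return p[(abs(p[:,0])<.075)&(p[:,2]>-.09)&(r>.045)&(r<.24)]
z=np.load("c0.npz");K=("frame","depth","mtx","cam_to_world")
ref=np.vstack([pts(cloud({k:z[k+n] for k in K})) for n in "st"])
T=cKDTree(ref)
def rot(p,d):
    c,s=np.cos(d),np.sin(d);return np.c_[p[:,0],c*p[:,1]-s*p[:,2],s*p[:,1]+c*p[:,2]]
def measure(c):
    p=pts(cloud(c));g=np.arange(-.25,1.0,.01);E=[]
    for q in g:   # positive tips top toward +y: rotation about x by -q
        d,_=T.query(rot(p,-(.785-q)));E.append(np.minimum(d,.015).mean())
    i=int(np.argmin(E));return g[i],E[i],len(p)
if __name__=="__main__":
    s=read_state();c=capture("scene")
    print("t",s["time_s"],"pos",s["position"].round(4),"F",s["force"].round(2),"ang",measure(c))
E
python3 ang.py; python3 - <<'E'
from rig import *
from h import *
s=read_state();w=capture("wrist")
T=np.eye(4);T[:3,:3]=s["tcp_rot"];T[:3,3]=s["position"];w["cam_to_world"]=T@w["hand_eye"]
W=cloud(w);q=W[195:238,230:280].reshape(-1,3);q=q[(q[:,2]>.18)&(q[:,2]<.2)];print(len(q),q.min(0),q.max(0),np.median(q,0))
E
```

```text
t 1.7 pos [0.5278 0.1186 0.2575] F [-0.8  -1.14  0.05] ang (np.float64(0.7900000000000009), np.float64(0.0023553807133644923), 2474)
1103 [0.51547429 0.10304684 0.18400339] [0.53925082 0.13024507 0.19097583] [0.52673166 0.11624068 0.18903672]
```

Request:
play_rows --commands '[[[0.001,-0.002,-0.015],[0,0,0]],[[0.001,-0.002,-0.03],[0,0,0]],[[0.001,-0.002,-0.038],[0,0,0]],[[0.001,-0.002,-0.04],[0,0,0]],[[0.001,-0.002,-0.04],[0,0,0]]]'

```text
time_s: 2.42
position: [0.5297, 0.1153, 0.2174]
tcp_rot: [[-0.132, -0.0, -0.991], [0.991, -0.0, -0.132], [0.0, -1.0, 0.0]]
force: [0.2, 0.1, 0.3]
opening: 0.0
```

Request:
play_rows --commands '[[[0,0,-0.001],[0,0,0]],[[0,0,-0.002],[0,0,0]],[[0,0,-0.002],[0,0,0]]]'

```text
time_s: 2.8
position: [0.5296, 0.1154, 0.2157]
tcp_rot: [[-0.132, 0.0, -0.991], [0.991, -0.0, -0.132], [-0.0, -1.0, -0.0]]
force: [0.3, 0.7, 0.1]
opening: 0.01
```

Request:
play_rows --commands '[[[0,0,-0.001],[0,0,0]],[[0,0,-0.002],[0,0,0]],[[0,0,-0.002],[0,0,0]]]'

```text
time_s: 3.18
position: [0.5297, 0.1156, 0.214]
tcp_rot: [[-0.132, 0.001, -0.991], [0.991, 0.0, -0.132], [0.0, -1.0, -0.001]]
force: [-1.0, 0.5, 5.0]
opening: 0.005
```

Contact at a TCP z of about 0.2145. I'll press on carefully.

Request:
play_rows --commands '[[[0,0,-0.001],[0,0,0]],[[0,0,-0.002],[0,0,0]],[[0,0,-0.002],[0,0,0]]]'

```text
time_s: 3.55
position: [0.5296, 0.1162, 0.2119]
tcp_rot: [[-0.131, 0.001, -0.991], [0.991, 0.002, -0.131], [0.002, -1.0, -0.001]]
force: [-1.3, 2.4, 5.0]
opening: 0.002
```

Request:
play_rows --commands '[[[0,0,-0.001],[0,0,0]],[[0,0,-0.002],[0,0,0]],[[0,0,-0.002],[0,0,0]]]'

```text
time_s: 3.92
position: [0.5296, 0.1165, 0.2099]
tcp_rot: [[-0.131, 0.0, -0.991], [0.991, 0.002, -0.131], [0.002, -1.0, -0.001]]
force: [-1.4, 4.7, 5.7]
opening: 0.003
```

```bash
python3 ang.py
```

```text
t 3.925 pos [0.5296 0.1165 0.2099] F [-1.41  4.72  5.7 ] ang (np.float64(0.7800000000000009), np.float64(0.002432901011724266), 2523)
```

Request:
play_rows --commands '[[[0,0.001,-0.001],[0,0,0]],[[0,0.002,-0.002],[0,0,0]],[[0,0.002,-0.002],[0,0,0]]]'

```text
time_s: 4.35
position: [0.5295, 0.1173, 0.2077]
tcp_rot: [[-0.132, -0.0, -0.991], [0.991, -0.0, -0.132], [-0.0, -1.0, 0.0]]
force: [-2.0, 0.5, 5.1]
opening: 0.007
```

```bash
python3 ang.py
```

```text
t 4.35 pos [0.5295 0.1173 0.2077] F [-2.03  0.48  5.1 ] ang (np.float64(0.7300000000000009), np.float64(0.002488605881821866), 2531)
```

Request:
play_rows --commands '[[[0,0,-0.001],[0,0,0]],[[0,0.0005,-0.0015],[0,0,0]]]'

```text
time_s: 4.65
position: [0.5295, 0.1176, 0.2065]
tcp_rot: [[-0.132, 0.0, -0.991], [0.991, -0.001, -0.132], [-0.001, -1.0, 0.0]]
force: [-2.2, -0.8, 7.5]
opening: 0.007
```

```bash
python3 ang.py
```

```text
t 4.65 pos [0.5295 0.1176 0.2065] F [-2.18 -0.82  7.46] ang (np.float64(0.6900000000000008), np.float64(0.0024661547971723914), 2541)
```

Request:
play_rows --commands '[[[0,0,-0.0005],[0,0,0]],[[0,0,-0.0005],[0,0,0]],[[0,0,-0.0005],[0,0,0]],[[0,0,-0.0005],[0,0,0]],[[0,0,-0.0005],[0,0,0]],[[0,0,-0.0005],[0,0,0]]]'

```text
time_s: 5.45
position: [0.5295, 0.1176, 0.2064]
tcp_rot: [[-0.132, 0.0, -0.991], [0.991, -0.001, -0.132], [-0.001, -1.0, -0.0]]
force: [-2.6, -0.2, 9.6]
opening: 0.002
```

```bash
python3 ang.py
```

```text
t 5.45 pos [0.5295 0.1176 0.2064] F [-2.64 -0.17  9.65] ang (np.float64(0.5700000000000007), np.float64(0.0025262887418925233), 2606)
```

Request:
play_rows --commands '[[[0,0,0],[0,0,0]],[[0,0,0],[0,0,0]],[[0,0,0],[0,0,0]],[[0,0,0],[0,0,0]],[[0,0,0],[0,0,0]],[[0,0,0],[0,0,0]],[[0,0,0],[0,0,0]],[[0,0,0],[0,0,0]]]'

```text
time_s: 6.5
position: [0.5295, 0.1176, 0.2064]
tcp_rot: [[-0.132, 0.0, -0.991], [0.991, -0.001, -0.132], [-0.001, -1.0, -0.0]]
force: [-2.2, -0.3, 8.0]
opening: 0.009
```

```bash
python3 ang.py
```

```text
t 6.5 pos [0.5295 0.1176 0.2064] F [-2.15 -0.28  8.05] ang (np.float64(0.39000000000000057), np.float64(0.0026154895719476393), 2613)
```

0.17 rad/s. I'll advance about 1 s more and aim to be near 0.2.

Request:
play_rows --commands '[[[0,0,0],[0,0,0]],[[0,0,0],[0,0,0]],[[0,0,0],[0,0,0]],[[0,0,0],[0,0,0]],[[0,0,0],[0,0,0]],[[0,0,0],[0,0,0]],[[0,0,0],[0,0,0]]]'

```text
time_s: 7.42
position: [0.5295, 0.1176, 0.2064]
tcp_rot: [[-0.132, 0.0, -0.991], [0.991, -0.001, -0.132], [-0.001, -1.0, -0.0]]
force: [-1.4, -0.5, 7.8]
opening: 0.002
```

```bash
python3 ang.py
```

```text
t 7.425 pos [0.5295 0.1176 0.2064] F [-1.42 -0.45  7.85] ang (np.float64(0.23000000000000043), np.float64(0.0026974830030331554), 2580)
```

Request:
play_rows --commands '[[[0,0,0],[0,0,0]],[[0,0,0],[0,0,0]],[[0,0,0],[0,0,0]],[[0,0,0.03],[0,0,0]],[[0,0,0.045],[0,0,0]],[[0,0,0.045],[0,0,0]]]'

```text
time_s: 8.22
position: [0.5303, 0.1177, 0.2513]
tcp_rot: [[-0.132, 0.003, -0.991], [0.991, -0.0, -0.132], [-0.001, -1.0, -0.002]]
force: [0.7, 0.2, 0.4]
opening: 0.004
```

```bash
python3 ang.py
```

```text
t 8.225 pos [0.5303 0.1177 0.2513] F [0.69 0.22 0.36] ang (np.float64(0.060000000000000275), np.float64(0.002846533517626154), 2519)
```

Request:
play_rows --commands '[[[0,0,0.01],[0,0,0]],[[0,0,0.01],[0,0,0]],[[0,0,0.01],[0,0,0]],[[0,0,0.01],[0,0,0]],[[0,0,0.01],[0,0,0]],[[0,0,0.01],[0,0,0]],[[0,0,0.01],[0,0,0]],[[0,0,0.01],[0,0,0]]]'

```text
time_s: 9.28
position: [0.5296, 0.1179, 0.2605]
tcp_rot: [[-0.132, 0.0, -0.991], [0.991, -0.0, -0.132], [-0.0, -1.0, -0.0]]
force: [-0.4, -0.2, -0.5]
opening: 0.004
```

```bash
python3 ang.py
```

```text
t 9.275 pos [0.5296 0.1179 0.2605] F [-0.4  -0.18 -0.5 ] ang (np.float64(-0.009999999999999787), np.float64(0.0028987892496103685), 2479)
```

Request:
play_rows --commands '[[[0,0,0],[0,0,0]],[[0,0,0],[0,0,0]],[[0,0,0],[0,0,0]],[[0,0,0],[0,0,0]],[[0,0,0],[0,0,0]],[[0,0,0],[0,0,0]],[[0,0,0],[0,0,0]],[[0,0,0],[0,0,0]]]'

```text
time_s: 10.32
position: [0.5296, 0.1179, 0.2605]
tcp_rot: [[-0.132, -0.0, -0.991], [0.991, -0.0, -0.132], [-0.0, -1.0, 0.0]]
force: [0.4, -0.4, -0.8]
opening: 0.01
```

```bash
python3 ang.py; python3 look.py pics/f.png
```

```text
t 10.325 pos [0.5296 0.1179 0.2605] F [ 0.36 -0.41 -0.78] ang (np.float64(-0.009999999999999787), np.float64(0.0029001994811639208), 2478)
10.375 [0.52958899 0.11786018 0.2605403 ] [ 0.23652886 -0.39562316 -0.41560554] 0.00319332539722973
```

View pics/f.png

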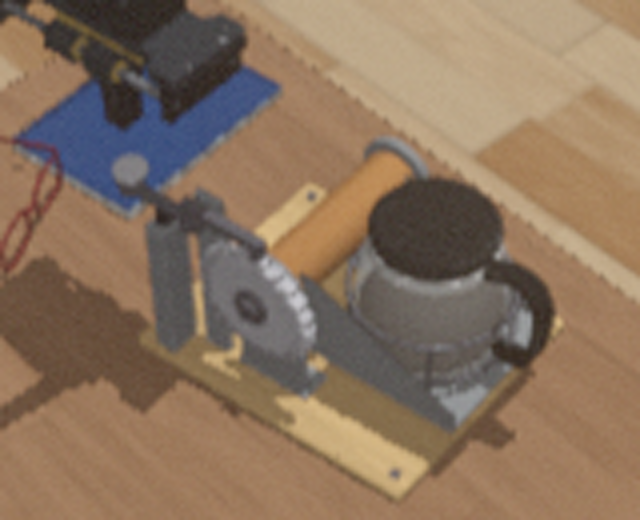

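The view shows the carafe upright with its lid level at (437,225). The pawl and screw head (130,170) are back where they were when seated, and the fingers are clear above at (120,115).

```bash
python3 -c "
from rig import *
print(hand_in())"
```

```text
the job is handed in; nothing more can be done
None
```

The carafe now stands upright with the pawl holding it, and I handed the job in at about 10.4 s; no verdict was reported.

- **Pressing the pawl:** I felt the screw head at a TCP height of about 0.2145 m and pressed it down about 8 mm. The vertical force read 5 to 10 N at each check, well under the 20 N limit. The carafe swung back freely at about 0.16 rad/s.
- **Dropping it in:** I started the lift at about 0.15 rad, past the last notch before upright, so the carafe crept on to the notch at 0.
- **Last checks:** The carafe's angle measured about -0.01 rad in two pictures 1 s apart, so it is at rest. In the picture the pawl and screw head are back where they sat at the start, and the fingers are about 45 mm clear. The measured force was about zero, within sensor noise.

I judged the pawl clear from the press depth and the free swing, and seated from the picture. I did not measure the nose height directly in either case. I also did not re-measure the bystanders, but the arm did not go near them. No check failed or disagreed.

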